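# Change the sample tube of a flow cell and set it to its depth mark

### The arm

A 6-joint arm with a two-finger parallel gripper is mounted at the origin on the work surface. World frame = base frame: x ahead of the robot, y to its left, z up, the work surface at z = 0. Lengths are in m, angles in rad, forces in N, time in s.
With the tool pointing down it reaches from about 0.275 to 0.775 m from the base axis. Payload 14.6 kg.
Tool frame: the origin (TCP) lies midway between the tips of the shut fingers; the grasp point (between the pads) lies 19 mm behind it; z points along the fingers, y is the line along which they close (so a half turn about z gives the same grasp; the last joint's range is limited). The gripper opens to 85 mm and grips with 20 to 120 N. Pads are 22 mm wide; open, the fingers measure 114 mm over their backs; the gripper's body (76 mm by 85 mm) begins 54 mm behind the grasp point. The pads swing forward as they close: fully open they stand 13 mm farther back than shut.
Start: joints at [-1.277, 0.263, -0.048, 1.259, 0, 1.415], TCP at [0.228, -0.473, 0.231] pointing down, gripper open.
Joint ranges: [-2.65, 2.65], [-0.89, 1.7], [-1.18, 1.37], [-2.13, 2.11], [-1.35, 1.29], [-3.14, 3.14]. Speed limits (rad/s): [1.89, 1.89, 2.57, 2.79, 3.14, 3.14].

### API

Orientations are given as a unit quaternion [x, y, z, w].
In Python, from station import r gives the robot as it stands.
- The arm moves only by the tool shift_gripper, called after "Emit:" as a command line: name --argument value ..., lists and objects as JSON in quotes. Schema: {"type":"object","properties":{"ticks":{"type":"object","properties":{"dx":{"type":"array","items":{"type":"number"},"minItems":1,"maxItems":5},"dy":{"type":"array","items":{"type":"number"},"minItems":1,"maxItems":5},"dz":{"type":"array","items":{"type":"number"},"minItems":1,"maxItems":5},"spin":{"type":"array","items":{"type":"number"},"minItems":1,"maxItems":5},"finger_gap":{"type":"array","items":{"type":"number"},"minItems":1,"maxItems":5}},"additionalProperties":false,"required":["dx","dy","dz","spin","finger_gap"]},"only":{"type":"string"},"quiet":{"type":"boolean"},"lines":{"type":"string"}},"required":["ticks"],"additionalProperties":false}. ticks is an object with one list for each field, all of the same length, 1 to 5, a row being the entries at one place: dx, dy, dz (the shift in m), spin (a turn about the tool's z in rad), finger_gap (the finger opening in m); each row shifts and turns the commanded pose from where the row before left it, along the tool's axes as they then stand; what a row does not reach is not made up. A row lasts 1/12 s, in which the tool goes at most 0.0417 m and 0.125 rad, less where a joint would pass 70% of its speed; a pose out of reach is approached as far as the arm can. The fingers move at their own pace and stop on an object; the grip force is fixed at half the most. Time passes only in rows, so rows that do not move let the fingers close. The tool returns the time, the measured TCP pose, the force, the opening and the grip force at its end. only (a regular expression) keeps the lines of the reply that match it, lines (a string "A,B") keeps lines A to B, and quiet returns only ok. Input that does not fit is refused with a message, and nothing moves.
- r.observe(): the state, without advancing time (a new reading comes with each control period).
- r.read_camera(name): name is "scene" or "side" or "wrist"; returns a dict with "frame" (420x560x3 uint8, red, green, blue), "mtx" (3x3 intrinsics, pixels), "world_from_camera" (4x4, takes a point from camera to world coordinates). Camera axes: x right, y down, z forward; pixel columns grow to the right and rows downward; lengths in m; the calibration is good to about 2 mm. A picture is of the moment at which its call begins. There is no depth.
- r.sign_off(): hands the job in; it is judged then, once.
The state is a dict: "time": time; "joints": joint angles; "qd": joint speeds; "joint_efforts": joint torques, N m; "tcp_pos": TCP position; "tcp_rot": TCP orientation; "wrist_force": force on the tool from outside, world axes, zero at the start; "moment": the same for the moment, N m; "finger_gap": finger opening in m; "gripper_force": force on a finger pad.
Only numpy, scipy, OpenCV 4.12 (cv2) and the standard library are available. Lean on these libraries where they do the work, as an engineer would, in place of code of your own. Each camera call takes 0.05 s, during which the arm holds its last target. There are 200 camera calls.

### The job

The flow cell's bore is blocked by a stuck short plug: knock it out by pushing the spring-loaded pin at the back of the cell, and put the plug in the tray. Then lay the long tube from the rack on the cell's guide and slide it into the bore, marked end first, until the dark line around the tube is level with the bore's mouth, and leave it there. Do not disturb the beaker, the bottle or the meter.

Things in the scene. Friction and masses are not known exactly. Their poses are not given: they have to be found in the camera images.
- cell: Flow cell fixed to the bench: clear block 75 mm long (along its x), 58 mm wide, its top 76 mm above the bench, a screw head on it up to 86 mm. Bore of 39 mm diameter along x, open mouth at x = +37.5 mm; a plate closes the back (x = -38 to -46 mm), with a hole for the knock-out pin. Origin on the bench under the block's centre; x points out of the mouth, z up.
- cell_mouth (a point): Centre of the bore's mouth on the line of the tube's axis, 45 mm above the bench; axes as the cell's (x out of the mouth).
- guide (a point): Middle of the V-shaped guide before the mouth (cell x = 38 to 135 mm), on the tube's line, 45 mm above the bench. A 36 mm tube laid in it lies in line with the bore. The V is 32 mm wide, its edges 13 mm below the tube's axis; under it is a base plate 84 mm wide, 10 mm high.
- shoe (a point): A sprung rubber shoe in the bore's roof, 37.5 mm inside the mouth; this point is on the tube's line under it. It presses on what passes with about 9 N: the tube meets a bump here, drags from there on (about 8 to 17 N to push, it varies) and stays where it is left.
- pin (a joint): Knock-out pin of 12 mm diameter along the cell's x at the back, 45 mm above the bench. Value in m: 0 = out, at rest; 0.082 = pushed fully in (towards the cell's +x). A spring resists with 1 N at first, 3 N at the end, and brings it back when let go. At 0 its tip is level with the inside of the back plate; fully in, its tip stands 7 mm outside the mouth.
- pin_head (a point): Middle of the outer (back) face of the pin's round head, 32 mm in diameter, 10 mm thick; push here along the cell's +x. At pin 0 it lies 138.5 mm behind the cell's origin.
- plug: Spent plug: a dark rubber-coated cylinder 36 mm in diameter, 60 mm long, 0.12 kg, with two grey lines, seen through the clear block, stuck wholly inside the bore under the shoe. Origin at its centre, x along its axis.
- tube: The new tube: white closed cylinder 36 mm in diameter, 150 mm long, about 0.22 kg, lying on the rack. Origin at its centre, x along its axis towards its nose (a chamfered end, 75 mm from the origin), which goes into the bore first: when fitted its x points against the cell's x.
- tube_mark (a point): Point on the tube's axis at the dark line painted round it (no step), 50 mm behind the nose and 25 mm ahead of the tube's origin.
- tube_tail (a point): Middle of the flat tail face of the tube, 75 mm behind its origin: push here.
- rack: White V-shaped rest, 120 x 70 mm, fixed to the bench; the tube lies in it with its axis 45 mm above the bench; the V is 100 mm long and 32 mm wide. Origin on the bench under its middle; x along the tube. It is left or right of the cell, the tray on the other side.
- tray: Open white tray, 150 (x) x 130 (y) x 45 mm high, walls and floor 4 to 5 mm, fixed to the bench. Origin at its middle on the bench.
- beaker: Glass beaker, 80 mm wide, 100 mm high; leave alone. Origin under it.
- bottle: Bottle, 66 mm wide, 170 mm high; leave alone. Origin under it.
- meter: Handheld meter, 160 x 85 x 35 mm, lying flat; leave alone. Origin under it.

How it is judged:
On the way, in this order (a step that is already met when the one before it is completed fails the run):
1. the pin, pushed at least 60 mm in, has driven the plug out of the mouth (value of joint pin above 0.06 m and x of plug in the frame of cell_mouth above 0.015 m), for 0.05 s.
2. the plug lies in the tray (x of plug in the frame of tray between -0.07 and 0.07 m and y of plug in the frame of tray between -0.06 and 0.06 m and z of plug in the frame of tray below 0.036 m), for 0.2 s.
3. the tube's nose is in the bore, in line with it (z of tube_mark in the frame of cell_mouth between -0.004 and 0.004 m and angle between the x axis of tube and the x axis of cell, either way round below 0.06 rad and y of tube_mark in the frame of cell_mouth between -0.004 and 0.004 m and x of tube_mark in the frame of cell_mouth below 0.035 m), for 0.1 s.
At the end, for the whole second after the job is handed in: the tube's line is within 3 mm of the bore's mouth, lengthwise, the tube within 4 mm of the bore's line and within 0.06 rad of its direction; the plug lies in the tray; both are at rest (all of step 2 and x of tube_mark in the frame of cell_mouth between -0.003 and 0.003 m and y of tube_mark in the frame of cell_mouth between -0.004 and 0.004 m and z of tube_mark in the frame of cell_mouth between -0.004 and 0.004 m and angle between the x axis of tube and the x axis of cell, either way round below 0.06 rad and linear speed of tube below 0.01 m/s and linear speed of plug below 0.02 m/s); the robot touches nothing.
It fails at once if the beaker is moved more than 20 mm (distance of beaker from where it was at the start of the episode above 0.02 m).
It fails at once if the bottle is moved more than 20 mm (distance of bottle from where it was at the start of the episode above 0.02 m).
It fails at once if the meter is moved more than 20 mm (distance of meter from where it was at the start of the episode above 0.02 m).
It also fails if it takes over 72 s, if anything falls off the work surface, if the arm or the gripper's body presses on something with over 40 N, if the wrist force passes 120 N, or if a joint passes its speed limit or range.

## Working session

There is one attempt and no reset: what is moved stays moved. The work goes in short steps, Python scripts to look and compute and a tool call to move; the robot and the scene stay as the last step left them, time stands still between calls to the robot, and variables do not carry over. Pictures are saved under pics/ and viewed, at most 10 in all, crops included, and the job is handed in when it is done.

```bash
ls; mkdir -p pics; python3 - <<'E'
from station import r
import cv2
print(r.observe())
for n in("scene","side"):
    c=r.read_camera(n); cv2.imwrite(f"pics/{n}0.png",c["frame"][:,:,::-1]); print(n,c["mtx"].tolist(),c["world_from_camera"].round(3).tolist())
E
```

```text
pics
station.py
{'time': 0.0, 'joints': array([-1.27727056e+00,  2.63570062e-01, -4.89392605e-02,  1.25939861e+00,
       -2.64754193e-05,  1.41550494e+00]), 'qd': array([-0.00042248, -0.00169965,  0.00029586, -0.0001427 , -0.00210706,
       -0.00091479]), 'joint_efforts': array([ 2.75464394e-03, -6.37626171e+01,  3.84567082e+01,  1.36336134e-02,
        4.09582606e-05, -2.35464137e-05]), 'tcp_pos': array([ 0.22770997, -0.47274318,  0.23079981]), 'tcp_rot': array([ 9.74925735e-01,  2.22529780e-01, -5.15909391e-05, -5.53559916e-04]), 'wrist_force': array([0.31056647, 0.59679843, 0.12089756]), 'moment': array([-0.02246862, -0.014182  ,  0.01241284]), 'gripper_force': 0.0, 'finger_gap': 0.08560764944426519}
scene [[399.81214086324775, 0.0, 284.03818269201264], [0.0, 399.81214086324775, 208.99149295087184], [0.0, 0.0, 1.0]] [[-0.719, 0.493, -0.489, 1.166], [0.695, 0.512, -0.505, 0.603], [0.001, -0.703, -0.711, 0.9], [0.0, 0.0, 0.0, 1.0]]
side [[488.9531300145412, 0.0, 273.7332604235564], [0.0, 488.9531300145412, 214.7787867277099], [0.0, 0.0, 1.0]] [[-0.996, -0.045, 0.083, 0.47], [-0.095, 0.478, -0.873, 1.004], [-0.0, -0.877, -0.48, 0.608], [0.0, 0.0, 0.0, 1.0]]
```
View pics/scene0.png

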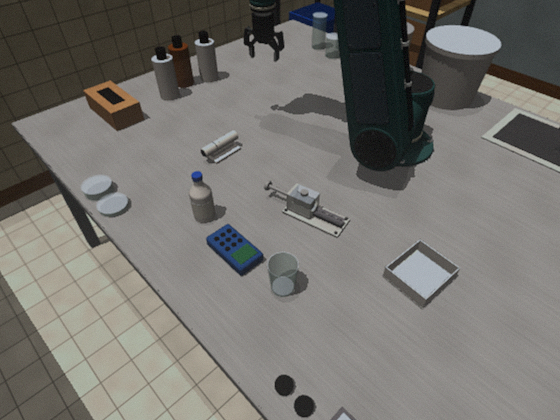

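View pics/side0.png

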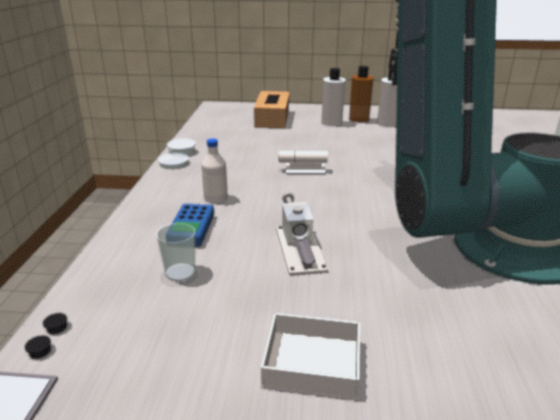

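The scene view shows the tube on its rack at about (220,147), the cell at about (303,200) with the pin head at (267,187), and the guide ending at (347,222). The tray is at (421,272). The beaker, meter and bottle lie on the far side. I'll enlarge the views for exact pixels.

```bash
cat > h.py <<'E'
import numpy as np, cv2
from station import r
from scipy.spatial.transform import Rotation as R
def ray(c,p):
    d=np.linalg.inv(c["mtx"])@[p[0],p[1],1.]; T=c["world_from_camera"]; return T[:3,3],T[:3,:3]@d
def plane(c,p,z):
    o,d=ray(c,p); return o+d*(z-o[2])/d[2]
def tri(c1,p1,c2,p2):
    o1,d1=ray(c1,p1);o2,d2=ray(c2,p2)
    s=np.linalg.lstsq(np.c_[d1,-d2],o2-o1,rcond=None)[0]
    a,b=o1+d1*s[0],o2+d2*s[1]; return (a+b)/2,np.linalg.norm(a-b)
def proj(c,X):
    T=np.linalg.inv(c["world_from_camera"]); q=c["mtx"]@(T[:3,:3]@np.asarray(X)+T[:3,3]); return q[:2]/q[2]
def crop(f,x,y,w,h,s): return cv2.resize(f[y:y+h,x:x+w],None,fx=s,fy=s,interpolation=cv2.INTER_CUBIC)
E
python3 - <<'E'
from h import *
a=cv2.imread("pics/scene0.png");b=cv2.imread("pics/side0.png")
A=np.hstack([crop(a,260,175,100,75,4),crop(b,265,185,100,75,4)])
B=np.hstack([crop(a,190,120,100,75,4),crop(b,265,135,100,75,4)])
cv2.imwrite("pics/z1.png",np.vstack([A,B]))
c=r.read_camera("scene");s=r.read_camera("side")
print("tray scene corners",[plane(c,p,.045).round(3).tolist() for p in[(421,242),(458,269),(425,302),(386,271)]])
print("tray side",[plane(s,p,.045).round(3).tolist() for p in[(273,318),(360,320),(361,380),(263,376)]])
for n,p in dict(beaker=(282,288),bottle=(204,215)).items(): print(n,plane(c,p,0).round(3))
print("meter",[plane(c,p,.035).round(3).tolist() for p in[(207,240),(230,225),(262,257),(243,270)]])
E
```

```text
tray scene corners [[0.393, 0.353, 0.045], [0.403, 0.471, 0.045], [0.552, 0.465, 0.045], [0.544, 0.344, 0.045]]
tray side [[0.534, 0.351, 0.045], [0.384, 0.342, 0.045], [0.391, 0.476, 0.045], [0.536, 0.482, 0.045]]
beaker [0.755 0.172 0.   ]
bottle [ 0.745 -0.19   0.   ]
meter [[0.813, -0.074, 0.035], [0.731, -0.074, 0.035], [0.742, 0.079, 0.035], [0.807, 0.077, 0.035]]
```

View pics/z1.png

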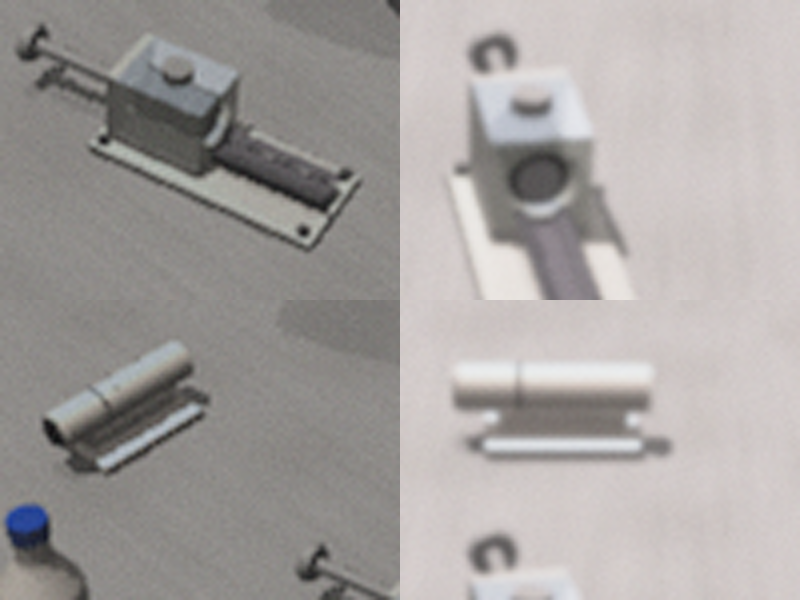

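The zoomed crops (4x) show these points:
- Scene view: screw head at about (304.5,190), pin head at (268,186), and base corners at (282.5,211), (338,236.7) and (350,220).
- Side view: bore mouth facing +y.
- Tube: the nose and the mark (side view column about 295) are on the +x side.

```bash
python3 - <<'E'
from h import *
c=r.read_camera("scene");s=r.read_camera("side")
P=lambda a,b:(260+a/4,175+b/4); Q=lambda a,b:(265+(a-400)/4,185+b/4)
P2=lambda a,b:(190+a/4,120+(b-300)/4); Q2=lambda a,b:(265+(a-400)/4,135+(b-300)/4)
print("screw",tri(c,P(178,62),s,Q(530,92)),plane(c,P(178,62),.086))
print("pinhead",tri(c,P(33,43),s,Q(492,52)),plane(c,P(30,42),.045))
print("top corners scene",[plane(c,P(*p),.076).round(3).tolist() for p in[(150,36),(240,70),(205,123),(108,82)]])
print("top corners side",[plane(s,Q(*p),.076).round(3).tolist() for p in[(470,80),(570,70),(594,133),(490,141)]])
print("base",[plane(c,P(*p),.01).round(3).tolist() for p in[(90,145),(312,247),(360,180)]])
print("mouth side",plane(s,Q(538,180),.045))
print("tube scene nose/mark/tail",[plane(c,P2(*p),z).round(3).tolist() for p,z in[((55,432),.045),((98,396),.058),((187,358),.045)]])
print("tube side",[plane(s,Q2(*p),.045).round(3).tolist() for p in[(453,388),(519,388),(652,388)]])
E
```

```text
screw (array([0.50892506, 0.01240333, 0.08510943]), np.float64(0.0036381355934547053)) [0.50758196 0.0113326  0.086     ]
pinhead (array([ 0.54017348, -0.11592657,  0.04313772]), np.float64(0.0002882018991454008)) [ 0.54261025 -0.11675756  0.045     ]
top corners scene [[0.494, -0.031, 0.076], [0.472, 0.043, 0.076], [0.533, 0.063, 0.076], [0.553, -0.017, 0.076]]
top corners side [[0.546, -0.013, 0.076], [0.488, -0.032, 0.076], [0.472, 0.044, 0.076], [0.53, 0.059, 0.076]]
base [[0.564, -0.025, 0.01], [0.519, 0.163, 0.01], [0.442, 0.144, 0.01]]
mouth side [0.50274694 0.0460812  0.045     ]
tube scene nose/mark/tail [[0.589, -0.396, 0.045], [0.54, -0.397, 0.058], [0.435, -0.403, 0.045]]
tube side [[0.589, -0.388, 0.045], [0.539, -0.393, 0.045], [0.437, -0.402, 0.045]]
```

Emit:
shift_gripper --ticks '{"dx": [0, 0, 0, 0, 0], "dy": [0, 0, 0, 0, 0], "dz": [0, 0, 0, 0, 0], "spin": [-0.124, -0.124, -0.124, -0.124, -0.124], "finger_gap": [0.085, 0.085, 0.085, 0.085, 0.085]}'

```text
time: 0.72
tcp_pos: [0.2278, -0.473, 0.2312]
tcp_rot: [0.859, 0.512, 0.0, -0.0]
wrist_force: [0.1, -0.3, -0.5]
finger_gap: 0.085
gripper_force: 0.0
```

Emit:
shift_gripper --ticks '{"dx": [0, 0, 0, 0, 0], "dy": [0, 0, 0, 0, 0], "dz": [0, 0, 0, 0, 0], "spin": [-0.124, -0.124, -0.124, -0.124, -0.124], "finger_gap": [0.085, 0.085, 0.085, 0.085, 0.085]}'

```text
time: 1.13
tcp_pos: [0.2278, -0.473, 0.2312]
tcp_rot: [0.662, 0.75, 0.0, -0.0]
wrist_force: [0.6, 0.2, 0.3]
finger_gap: 0.0849
gripper_force: 0.0
```

Emit:
shift_gripper --ticks '{"dx": [0, 0.017, 0.017, 0.017, 0.017], "dy": [0, 0.032, 0.032, 0.032, 0.032], "dz": [0, 0, 0, 0, 0], "spin": [-0.124, 0, 0, 0, 0], "finger_gap": [0.085, 0.085, 0.085, 0.085, 0.085]}'

```text
time: 1.55
tcp_pos: [0.3366, -0.3752, 0.2313]
tcp_rot: [0.617, 0.787, 0.0, 0.0]
wrist_force: [0.8, -1.3, 0.2]
finger_gap: 0.0849
gripper_force: 0.0
```

Emit:
shift_gripper --ticks '{"dx": [0.017, 0.017, 0.017, 0.017, 0.017], "dy": [0.032, 0.032, 0.032, 0.032, 0.032], "dz": [0, 0, 0, 0, 0], "spin": [0, 0, 0, 0, 0], "finger_gap": [0.085, 0.085, 0.085, 0.085, 0.085]}'

```text
time: 1.97
tcp_pos: [0.4718, -0.254, 0.2314]
tcp_rot: [0.617, 0.787, -0.0, 0.0]
wrist_force: [0.5, -0.8, 0.8]
finger_gap: 0.0849
gripper_force: 0.0
```

Emit:
shift_gripper --ticks '{"dx": [0.017, 0.017, 0.017, 0, 0], "dy": [0.032, 0.032, 0.032, 0, 0], "dz": [0, 0, 0, 0, 0], "spin": [0, 0, 0, 0, 0], "finger_gap": [0.085, 0.085, 0.085, 0.085, 0.085]}'

```text
time: 2.38
tcp_pos: [0.5526, -0.1817, 0.2308]
tcp_rot: [0.615, 0.788, -0.0, -0.0]
wrist_force: [-0.9, -0.4, -0.8]
finger_gap: 0.0849
gripper_force: 0.0
```

```bash
python3 - <<'E'
from h import *
o=r.observe();print(o["tcp_pos"],R.from_quat(o["tcp_rot"]).as_matrix().round(4).tolist(),o["joints"].round(3))
c=r.read_camera("wrist");cv2.imwrite("pics/w1.png",c["frame"][:,:,::-1]);print(c["mtx"].tolist(),c["world_from_camera"].round(4).tolist())
for X in [(.51,.0135,.086),(.541,-.117,.045)]: print(proj(c,X))
E
```

```text
[ 0.55255356 -0.1816633   0.2307924 ] [[-0.2423, 0.9702, -0.0006], [0.9702, 0.2423, 0.0003], [0.0004, -0.0005, -1.0]] [-0.458  0.362  0.098  1.307 -0.     0.868]
[[345.05724289431816, 0.0, 274.9391650726492], [0.0, 345.05724289431816, 209.0235893461895], [0.0, 0.0, 1.0]] [[0.9701, 0.2307, 0.0754, 0.5323], [0.2427, -0.9215, -0.3031, -0.1044], [-0.0005, 0.3124, -0.95, 0.3748], [0.0, 0.0, 0.0, 1.0]]
[285.2192112  -88.03620036]
[280.88755636 111.9887328 ]
```

View pics/w1.png

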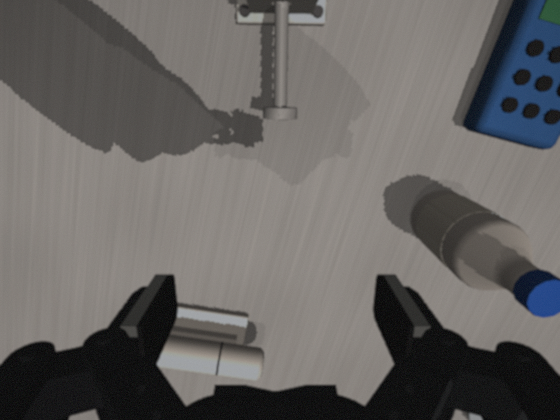

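The wrist view shows the pin head at (281,112), the shaft rising to about (282.5,10), and the tube at lower left. Up in the image is cell +x.

```bash
python3 - <<'E'
from h import *
c=r.read_camera("wrist");g=cv2.cvtColor(c["frame"],cv2.COLOR_RGB2GRAY).astype(int)
for row in (20,40,60,80,95,112): print(row,g[row,255:305].tolist()[::1])
print(g[95:130,281].tolist())
h=plane(c,(280.8,112),.045);a=plane(c,(282.3,10),.045);print(h,a,np.arctan2(*(a-h)[[1,0]]))
E
```

```text
20 [149, 149, 149, 149, 151, 152, 152, 145, 123, 98, 92, 92, 91, 90, 89, 90, 90, 89, 89, 86, 75, 75, 85, 98, 106, 114, 122, 133, 133, 127, 120, 115, 106, 102, 115, 137, 153, 158, 158, 160, 158, 158, 158, 158, 158, 157, 158, 160, 160, 157]
40 [119, 119, 120, 122, 120, 112, 96, 77, 70, 71, 70, 68, 71, 71, 70, 70, 69, 76, 88, 92, 82, 78, 90, 100, 108, 119, 128, 132, 130, 125, 119, 112, 104, 97, 110, 120, 122, 119, 120, 119, 121, 122, 121, 119, 122, 120, 122, 121, 122, 123]
60 [118, 122, 121, 122, 121, 115, 98, 78, 69, 71, 70, 72, 69, 71, 70, 72, 69, 72, 80, 88, 87, 83, 93, 101, 113, 122, 131, 135, 130, 124, 117, 110, 102, 103, 113, 120, 121, 119, 119, 118, 122, 120, 119, 119, 124, 123, 122, 121, 121, 121]
80 [122, 119, 119, 123, 123, 120, 109, 90, 75, 71, 70, 71, 70, 72, 72, 73, 72, 72, 73, 75, 79, 88, 97, 108, 116, 124, 135, 133, 131, 123, 117, 110, 104, 109, 117, 121, 122, 120, 121, 121, 123, 124, 123, 121, 123, 122, 120, 119, 121, 121]
95 [109, 117, 115, 109, 103, 98, 89, 75, 68, 68, 71, 73, 70, 72, 71, 70, 70, 78, 92, 89, 79, 87, 100, 111, 119, 126, 134, 134, 127, 123, 114, 107, 103, 110, 119, 123, 125, 123, 122, 122, 122, 122, 121, 119, 120, 123, 122, 122, 121, 121]
112 [120, 121, 121, 123, 121, 123, 128, 122, 106, 81, 68, 73, 81, 87, 92, 95, 99, 106, 109, 114, 117, 121, 126, 128, 131, 135, 138, 138, 136, 135, 134, 133, 130, 125, 125, 121, 118, 113, 114, 109, 105, 96, 94, 106, 120, 123, 124, 125, 123, 125]
[134, 133, 132, 135, 136, 134, 135, 133, 133, 130, 118, 107, 114, 132, 138, 138, 137, 138, 138, 138, 138, 142, 136, 128, 121, 122, 124, 124, 125, 124, 122, 123, 126, 124, 125]
[ 0.54022385 -0.11797076  0.045     ] [ 0.5209648  -0.03707172  0.045     ] 1.8045088223036663
```

Emit:
shift_gripper --ticks '{"dx": [0, 0, 0, 0, 0], "dy": [0.004, 0, 0, 0, 0], "dz": [0.039, 0.039, 0.039, 0.039, 0.038], "spin": [0, 0, 0, 0, 0], "finger_gap": [0, 0, 0, 0, 0]}'

```text
time: 2.9
tcp_pos: [0.5544, -0.183, 0.036]
tcp_rot: [0.617, 0.787, 0.0, 0.0]
wrist_force: [0.5, -0.2, -0.8]
finger_gap: 0.0253
gripper_force: 0.0
```

Emit:
shift_gripper --ticks '{"dx": [0, 0.01, 0.01, 0.01, 0.008], "dy": [0, 0, 0, 0, 0], "dz": [0, 0, 0, 0, 0], "spin": [0, 0, 0, 0, 0], "finger_gap": [0, 0, 0, 0, 0]}'

```text
time: 3.32
tcp_pos: [0.5471, -0.1442, 0.0394]
tcp_rot: [0.616, 0.787, 0.0, 0.001]
wrist_force: [-0.0, 0.8, 0.4]
finger_gap: -0.0
gripper_force: 0.0
```

Emit:
shift_gripper --ticks '{"dx": [0.005, 0.005, 0.005, 0.005, 0], "dy": [0, 0, 0, 0, 0], "dz": [0, 0, 0, 0, 0], "spin": [0, 0, 0, 0, 0], "finger_gap": [0, 0, 0, 0, 0]}'

```text
time: 3.73
tcp_pos: [0.5417, -0.125, 0.0375]
tcp_rot: [0.616, 0.787, 0.0, 0.0]
wrist_force: [0.7, -1.2, 0.2]
finger_gap: -0.0002
gripper_force: 0.6
```

```bash
python3 - <<'E'
from h import *
c=r.read_camera("wrist");cv2.imwrite("pics/w2.png",c["frame"][:,:,::-1]);print(r.observe()["wrist_force"])
E
```

```text
[ 0.6357856  -0.89658141  0.98261134]
```

View pics/w2.png

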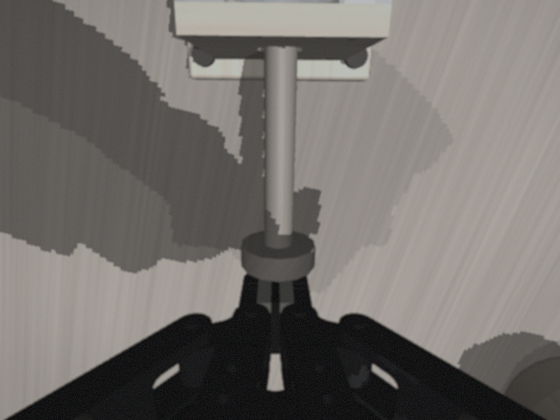

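The shut fingers sit behind the pin head, centred on it (head at (278,258), fingers at (276,290)). The wrist shows about 1 N, so I'll push.

Emit:
shift_gripper --ticks '{"dx": [0.012, 0.012, 0.012, 0.012, 0.008], "dy": [0, 0, 0, 0, 0], "dz": [0, 0, 0, 0, 0], "spin": [0, 0, 0, 0, 0], "finger_gap": [0, 0, 0, 0, 0]}'

```text
time: 4.2
tcp_pos: [0.5287, -0.0711, 0.0374]
tcp_rot: [0.617, 0.787, 0.0, 0.001]
wrist_force: [3.7, -2.7, -0.6]
finger_gap: -0.0002
gripper_force: 1.8
```

Emit:
shift_gripper --ticks '{"dx": [0.005, 0.005, 0.004, 0.004, 0], "dy": [0, 0, 0, 0, 0], "dz": [0, 0, 0, 0, 0], "spin": [0, 0, 0, 0, 0], "finger_gap": [0, 0, 0, 0, 0]}'

```text
time: 4.62
tcp_pos: [0.5239, -0.0534, 0.0373]
tcp_rot: [0.617, 0.787, 0.0, -0.0]
wrist_force: [1.9, -1.8, 0.7]
finger_gap: -0.0002
gripper_force: 1.3
```

Emit:
shift_gripper --ticks '{"dx": [0.003, 0], "dy": [0, 0], "dz": [0, 0], "spin": [0, 0], "finger_gap": [0, 0]}'

```text
time: 4.78
tcp_pos: [0.5237, -0.0529, 0.0374]
tcp_rot: [0.617, 0.787, -0.002, 0.002]
wrist_force: [3.3, -18.3, -1.3]
finger_gap: 0.0001
gripper_force: 8.8
```

Emit:
shift_gripper --ticks '{"dx": [-0.015, -0.02, 0, 0, 0], "dy": [0, 0, 0, 0, 0], "dz": [0, 0, -0.04, -0.04, -0.04], "spin": [0, 0, 0, 0, 0], "finger_gap": [0, 0, 0, 0.085, 0.085]}'

```text
time: 5.2
tcp_pos: [0.5302, -0.0847, 0.1582]
tcp_rot: [0.617, 0.787, -0.0, -0.002]
wrist_force: [0.8, 0.4, 0.2]
finger_gap: 0.0232
gripper_force: 0.0
```

Emit:
shift_gripper --ticks '{"dx": [0, 0.03, 0.03, 0.03, 0], "dy": [0, 0, 0, 0, 0], "dz": [-0.04, 0, 0, 0, 0], "spin": [0, 0, 0, 0, 0], "finger_gap": [0.085, 0.085, 0.085, 0.085, 0.085]}'

```text
time: 5.62
tcp_pos: [0.5078, 0.0062, 0.1972]
tcp_rot: [0.616, 0.788, 0.0, -0.001]
wrist_force: [-0.2, 0.2, -0.3]
finger_gap: 0.0829
gripper_force: 0.0
```

Emit:
shift_gripper --ticks '{"dx": [0.03, 0], "dy": [0, 0], "dz": [0, 0], "spin": [0, 0], "finger_gap": [0.085, 0.085]}'

```text
time: 5.78
tcp_pos: [0.501, 0.0344, 0.197]
tcp_rot: [0.616, 0.788, -0.0, -0.001]
wrist_force: [-0.9, -0.4, 0.5]
finger_gap: 0.0848
gripper_force: 0.0
```

```bash
python3 - <<'E'
from h import *
c=r.read_camera("wrist");s=r.read_camera("side")["frame"]
cv2.imwrite("pics/w3.png",np.hstack([cv2.resize(c["frame"],(480,360)),cv2.resize(crop(s,250,190,100,112,3),(320,360))])[:,:,::-1])
o=r.observe();print(o["tcp_pos"])
for x in (.0375,.0445,.0745,.1045,.135): print(x,proj(c,[.508-.236*x,.0126+.972*x,.045]))
E
```

```text
[0.50221247 0.03213646 0.19699718]
0.0375 [278.22264075 174.4606126 ]
0.0445 [278.29422095 166.54156602]
0.0745 [278.61315628 131.25717579]
0.1045 [278.95327858  93.62883222]
0.135 [279.32304153  52.72129125]
```

View pics/w3.png

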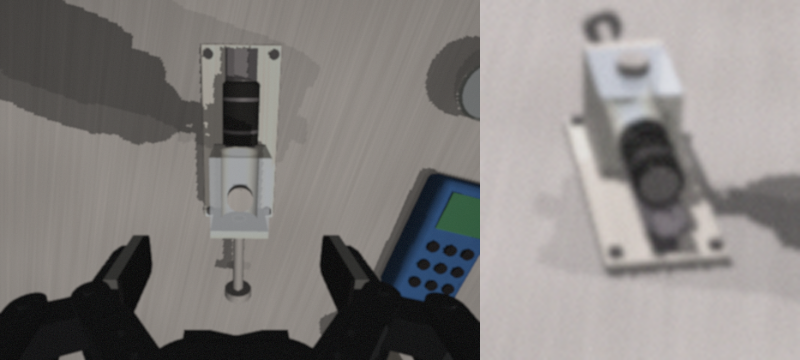

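The plug is out, lying on the guide. In the wrist view it covers original rows 96–171 at column about 281, so its centre is about 72 mm along cell x. The side crop agrees.

Emit:
shift_gripper --ticks '{"dx": [0.026, 0.026, 0, 0, 0], "dy": [0.003, 0, 0, 0, 0], "dz": [0, 0.02, 0.04, 0.04, 0.04], "spin": [0, 0, 0, 0, 0], "finger_gap": [0.085, 0.085, 0.085, 0.085, 0.085]}'

```text
time: 6.3
tcp_pos: [0.4933, 0.0824, 0.0559]
tcp_rot: [0.617, 0.787, 0.0, 0.0]
wrist_force: [1.7, 0.4, -0.2]
finger_gap: 0.0853
gripper_force: 0.0
```

Emit:
shift_gripper --ticks '{"dx": [0, 0, 0, 0, 0], "dy": [0, 0, 0, 0, 0], "dz": [0.029, 0, 0, 0, 0], "spin": [0, 0, 0, 0, 0], "finger_gap": [0.085, 0.02, 0.02, 0.02, 0.02]}'

```text
time: 6.72
tcp_pos: [0.4947, 0.0825, 0.0302]
tcp_rot: [0.617, 0.787, 0.001, 0.001]
wrist_force: [-0.3, -1.1, -0.0]
finger_gap: 0.0382
gripper_force: 0.0
```

Emit:
shift_gripper --ticks '{"dx": [0, 0, 0], "dy": [0, 0, 0], "dz": [0, 0, 0], "spin": [0, 0, 0], "finger_gap": [0.02, 0.02, 0.02]}'

```text
time: 6.97
tcp_pos: [0.4938, 0.0824, 0.0302]
tcp_rot: [0.617, 0.787, 0.0, 0.001]
wrist_force: [-4.9, -4.0, 10.8]
finger_gap: 0.0343
gripper_force: 58.9
```

Emit:
shift_gripper --ticks '{"dx": [0, 0, 0.036, 0.036, 0.036], "dy": [0, 0, 0.006, 0.006, 0.006], "dz": [-0.04, -0.04, 0, 0, 0], "spin": [0, 0, 0, 0, 0], "finger_gap": [0.02, 0.02, 0.02, 0.02, 0.02]}'

```text
time: 7.38
tcp_pos: [0.4858, 0.1931, 0.1108]
tcp_rot: [0.617, 0.787, 0.002, 0.001]
wrist_force: [0.0, -0.1, -1.4]
finger_gap: 0.0344
gripper_force: 60.7
```

Emit:
shift_gripper --ticks '{"dx": [0.036, 0.036, 0.036, 0.036, 0.036], "dy": [0.006, 0.006, 0.006, 0.006, 0.006], "dz": [0, 0, 0, 0, 0], "spin": [0, 0, 0, 0, 0], "finger_gap": [0.02, 0.02, 0.02, 0.02, 0.02]}'

```text
time: 7.8
tcp_pos: [0.4709, 0.376, 0.1102]
tcp_rot: [0.617, 0.787, 0.001, 0.0]
wrist_force: [-0.4, -1.6, -0.4]
finger_gap: 0.0342
gripper_force: 60.7
```

Emit:
shift_gripper --ticks '{"dx": [0.036, 0, 0, 0, 0], "dy": [0.006, 0, 0, 0, 0], "dz": [0, 0, 0.04, 0.04, 0.01], "spin": [0, 0, 0, 0, 0], "finger_gap": [0.02, 0.02, 0.02, 0.02, 0.02]}'

```text
time: 8.22
tcp_pos: [0.4663, 0.4092, 0.015]
tcp_rot: [0.616, 0.787, -0.002, -0.001]
wrist_force: [-0.9, -0.2, -2.5]
finger_gap: 0.0344
gripper_force: 60.6
```

```bash
python3 - <<'E'
from h import *
c=r.read_camera("side");w=r.read_camera("wrist")
cv2.imwrite("pics/w4.png",np.hstack([cv2.resize(w["frame"],(400,300)),crop(c["frame"],240,270,134,100,3)])[:,:,::-1])
E
```

```text
(no output)
```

View pics/w4.png

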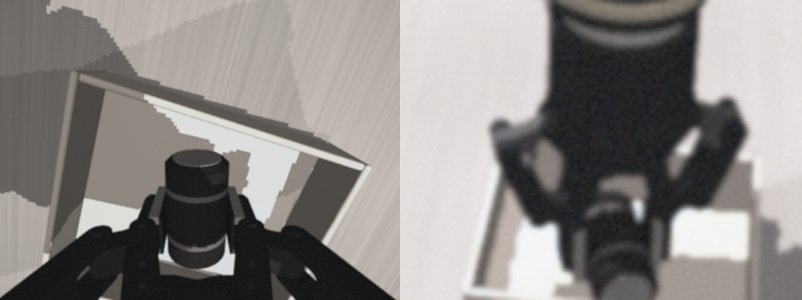

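The plug hangs well inside the tray, so I'll release it and go to the tube.

Emit:
shift_gripper --ticks '{"dx": [0, 0, 0, 0, 0], "dy": [0, 0, 0, 0, 0], "dz": [0, 0, 0, 0, -0.02], "spin": [0, 0, 0, 0, 0], "finger_gap": [0.065, 0.065, 0.065, 0.065, 0.065]}'

```text
time: 8.73
tcp_pos: [0.4671, 0.4095, 0.0367]
tcp_rot: [0.617, 0.787, -0.002, -0.001]
wrist_force: [0.7, -0.6, -0.8]
finger_gap: 0.0649
gripper_force: 0.0
```

Emit:
shift_gripper --ticks '{"dx": [0, 0, 0, 0, 0], "dy": [0, 0, 0, 0, 0], "dz": [-0.04, -0.04, -0.04, -0.04, -0.03], "spin": [0, 0, 0, 0, 0], "finger_gap": [0.065, 0.065, 0.065, 0.085, 0.085]}'

```text
time: 9.15
tcp_pos: [0.4682, 0.4104, 0.2329]
tcp_rot: [0.617, 0.787, 0.002, 0.001]
wrist_force: [0.7, 0.1, -0.4]
finger_gap: 0.085
gripper_force: 0.0
```

Emit:
shift_gripper --ticks '{"dx": [-0.039, -0.039, -0.039, -0.039, -0.039], "dy": [-0.008, -0.008, -0.008, -0.008, -0.008], "dz": [0, 0, 0, 0, 0], "spin": [0, 0, 0, 0, 0], "finger_gap": [0.085, 0.085, 0.085, 0.085, 0.085]}'

```text
time: 9.57
tcp_pos: [0.4757, 0.2097, 0.2292]
tcp_rot: [0.616, 0.787, 0.001, 0.0]
wrist_force: [0.4, 0.1, 0.6]
finger_gap: 0.0848
gripper_force: 0.0
```

Emit:
shift_gripper --ticks '{"dx": [-0.039, -0.039, -0.039, -0.039, -0.039], "dy": [-0.008, -0.008, -0.008, -0.008, -0.008], "dz": [0, 0, 0, 0, 0], "spin": [0, 0, 0, 0, 0], "finger_gap": [0.085, 0.085, 0.085, 0.085, 0.085]}'

```text
time: 9.98
tcp_pos: [0.4836, 0.0106, 0.2293]
tcp_rot: [0.617, 0.787, 0.0, 0.001]
wrist_force: [1.1, -0.4, -0.3]
finger_gap: 0.085
gripper_force: 0.0
```

Emit:
shift_gripper --ticks '{"dx": [-0.039, -0.039, -0.039, -0.039, -0.039], "dy": [-0.008, -0.008, -0.008, -0.008, -0.008], "dz": [0, 0, 0, 0, 0], "spin": [0, 0, 0, 0, 0], "finger_gap": [0.085, 0.085, 0.085, 0.085, 0.085]}'

```text
time: 10.4
tcp_pos: [0.4914, -0.1885, 0.2293]
tcp_rot: [0.617, 0.787, 0.0, 0.001]
wrist_force: [1.2, 0.9, -1.0]
finger_gap: 0.0852
gripper_force: 0.0
```

Emit:
shift_gripper --ticks '{"dx": [-0.039, -0.039, -0.039, -0.039, -0.039], "dy": [-0.008, -0.008, -0.008, -0.008, -0.008], "dz": [0, 0, 0, 0, 0], "spin": [0, 0, 0, 0, 0], "finger_gap": [0.085, 0.085, 0.085, 0.085, 0.085]}'

```text
time: 10.82
tcp_pos: [0.4993, -0.3874, 0.2293]
tcp_rot: [0.617, 0.787, -0.0, 0.001]
wrist_force: [0.9, 0.8, -0.8]
finger_gap: 0.0851
gripper_force: 0.0
```

Emit:
shift_gripper --ticks '{"dx": [0, 0, 0, 0, 0], "dy": [0, 0, 0, 0, 0], "dz": [0, 0, 0, 0, 0], "spin": [-0.125, -0.125, -0.125, -0.125, -0.125], "finger_gap": [0.085, 0.085, 0.085, 0.085, 0.085]}'

```text
time: 11.23
tcp_pos: [0.4996, -0.3855, 0.2291]
tcp_rot: [0.342, 0.94, -0.0, 0.0]
wrist_force: [0.4, 1.2, 0.0]
finger_gap: 0.0851
gripper_force: 0.0
```

Emit:
shift_gripper --ticks '{"dx": [0, 0, 0, 0, 0], "dy": [0, 0, 0, 0, 0], "dz": [0, 0, 0, 0, 0], "spin": [-0.125, -0.125, -0.125, -0.125, -0.125], "finger_gap": [0.085, 0.085, 0.085, 0.085, 0.085]}'

```text
time: 11.65
tcp_pos: [0.4997, -0.3853, 0.2292]
tcp_rot: [0.036, 0.999, -0.0, 0.0]
wrist_force: [-0.8, 0.3, 0.5]
finger_gap: 0.0851
gripper_force: 0.0
```

Emit:
shift_gripper --ticks '{"dx": [0, 0, 0], "dy": [0, 0, 0], "dz": [0, 0, 0], "spin": [-0.125, 0, 0], "finger_gap": [0.085, 0.085, 0.085]}'

```text
time: 11.9
tcp_pos: [0.4997, -0.3853, 0.2289]
tcp_rot: [-0.021, 1.0, -0.0, 0.0]
wrist_force: [-0.2, -0.5, -0.9]
finger_gap: 0.0845
gripper_force: 0.0
```

```bash
python3 - <<'E'
from h import *
c=r.read_camera("wrist");s=r.read_camera("side");S=r.read_camera("scene")
np.savez("w5.npz",**c)
cv2.imwrite("pics/w5.png",np.hstack([cv2.resize(c["frame"],(560,420)),np.vstack([crop(s["frame"],255,310,120,80,2),crop(S["frame"],375,230,120,80,2)[:160]]+[np.zeros((100,240,3),np.uint8)])])[:,:,::-1])
o=r.observe();print(o["tcp_pos"],R.from_quat(o["tcp_rot"]).as_matrix()[:2,:2].tolist())
for x in (.588,.538,.437): print(proj(c,[x,-.397+(x-.513)*.06,.045]))
E
```

```text
[ 0.49966095 -0.38530227  0.22853451] [[-0.9990833996097119, -0.04280559455349001], [-0.042805632338879636, 0.9990834018422676]]
[265.17186236 263.91035338]
[263.8692798  219.30820216]
[260.8447716  115.74503719]
```

View pics/w5.png

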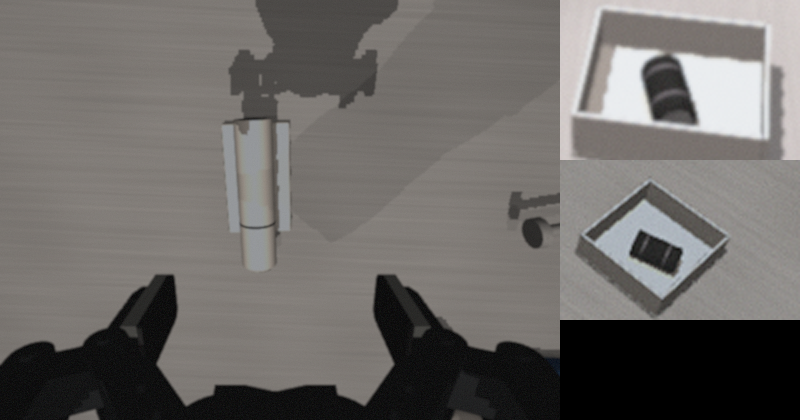

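The plug lies in the tray. In the wrist view the tube runs from tail (255,120) to nose (258,268), with the mark at row 226. I'll measure the tube's edges exactly.

```bash
python3 - <<'E'
from h import *
c=dict(np.load("w5.npz"))
g=cv2.cvtColor(c["frame"],cv2.COLOR_RGB2GRAY).astype(int)
gx=np.abs(np.diff(cv2.GaussianBlur(c["frame"][:,:,0],(3,3),0).astype(int),axis=1))
for row in (240,255): print(row,g[row,232:286].tolist())
for row in (140,180,200): print(row,g[row,225:290].tolist())
print(g[108:130,257].tolist(),"mark",g[220:233,250].tolist(),g[220:233,258].tolist(),g[220:233,268].tolist(),"nose",g[258:280,258].tolist())
E
```

```text
240 [127, 126, 126, 125, 124, 125, 125, 121, 113, 109, 117, 128, 137, 144, 147, 149, 152, 151, 149, 150, 150, 151, 151, 152, 150, 151, 150, 150, 151, 152, 152, 151, 149, 149, 148, 146, 145, 137, 131, 125, 116, 105, 92, 88, 102, 111, 112, 115, 114, 119, 124, 124, 124, 123]
255 [127, 127, 125, 127, 127, 126, 128, 127, 124, 115, 110, 118, 129, 139, 145, 148, 150, 149, 151, 151, 152, 152, 151, 149, 150, 151, 151, 151, 150, 151, 152, 151, 150, 151, 152, 148, 146, 140, 134, 129, 121, 110, 98, 90, 106, 123, 126, 126, 123, 124, 125, 124, 123, 125]
140 [150, 150, 151, 151, 151, 151, 151, 149, 141, 123, 113, 121, 132, 138, 143, 147, 150, 150, 151, 151, 151, 152, 150, 150, 151, 150, 150, 150, 151, 150, 150, 150, 151, 148, 150, 148, 149, 149, 147, 143, 139, 134, 127, 119, 110, 101, 87, 79, 85, 90, 95, 108, 132, 147, 150, 151, 151, 150, 150, 150, 150, 151, 150, 142, 123]
180 [137, 148, 151, 151, 151, 149, 151, 150, 152, 152, 147, 131, 112, 108, 116, 125, 130, 136, 140, 144, 146, 147, 147, 150, 149, 152, 149, 150, 151, 151, 148, 150, 150, 150, 149, 147, 149, 145, 142, 141, 136, 133, 127, 122, 115, 107, 99, 87, 81, 83, 88, 103, 130, 144, 152, 149, 149, 153, 150, 151, 151, 151, 150, 145, 128]
200 [122, 120, 132, 145, 152, 151, 152, 150, 149, 152, 153, 150, 139, 121, 111, 120, 130, 135, 141, 142, 143, 146, 148, 149, 150, 150, 150, 150, 152, 152, 150, 151, 151, 149, 151, 148, 148, 147, 144, 142, 140, 135, 131, 123, 121, 113, 104, 95, 86, 80, 86, 89, 103, 127, 146, 149, 151, 152, 152, 150, 150, 151, 153, 149, 137]
[77, 74, 76, 74, 76, 77, 75, 76, 67, 51, 39, 74, 118, 145, 150, 151, 151, 150, 150, 151, 150, 151] mark [152, 152, 150, 152, 153, 147, 118, 82, 94, 129, 148, 151, 151] [149, 152, 150, 151, 152, 146, 125, 86, 91, 123, 146, 154, 151] [138, 138, 141, 139, 125, 94, 79, 108, 134, 142, 142, 142, 142] nose [150, 152, 150, 149, 151, 151, 151, 150, 150, 151, 151, 152, 147, 139, 131, 127, 126, 124, 124, 122, 122, 123]
```

```bash
python3 - <<'E'
from h import *
c=dict(np.load("w5.npz"))
a,b=plane(c,(253.5,140),.045),plane(c,(258.7,255),.045)
print(a,b,np.arctan2(*(b-a)[[1,0]]))
print("mark top",plane(c,(256,227.3),.063),"tail top",plane(c,(253,119),.063),"nose",plane(c,(259,271),.06))
M=R.from_quat(r.observe()["tcp_rot"]).as_matrix();t=r.observe()["tcp_pos"];print(M.T@(a-t),M.T@(b-t),M.T@(plane(c,(256,227.3),.063)-t))
E
```

```text
[ 0.45929424 -0.40779339  0.045     ] [ 0.57793309 -0.39961526  0.045     ] 0.06882413029051586
mark top [ 0.53994    -0.40245413  0.063     ] tail top [ 0.43901587 -0.40762302  0.063     ] nose [ 0.58850628 -0.39833706  0.06      ]
[ 0.04132846 -0.02070716  0.18353041] [-0.07755172 -0.01761493  0.18355313] [-0.03947547 -0.01882836  0.1655459 ]
```

Emit:
shift_gripper --ticks '{"dx": [-0.005, 0, 0, 0, 0], "dy": [-0.0195, 0, 0, 0, 0], "dz": [0.03, 0.04, 0.04, 0.04, 0.04], "spin": [-0.026, 0, 0, 0, 0], "finger_gap": [0.085, 0.085, 0.085, 0.085, 0.085]}'

```text
time: 12.47
tcp_pos: [0.5054, -0.4045, 0.0368]
tcp_rot: [-0.035, 0.999, -0.0, 0.0]
wrist_force: [0.1, -0.2, 0.2]
finger_gap: 0.0851
gripper_force: 0.0
```

Emit:
shift_gripper --ticks '{"dx": [0, 0, 0, 0, 0], "dy": [0, 0, 0, 0, 0], "dz": [0.0085, 0, 0, 0, 0], "spin": [0, 0, 0, 0, 0], "finger_gap": [0.085, 0.02, 0.02, 0.02, 0.02]}'

```text
time: 12.88
tcp_pos: [0.5066, -0.4056, 0.0323]
tcp_rot: [-0.036, 0.999, -0.001, 0.001]
wrist_force: [-1.0, 3.0, 4.0]
finger_gap: 0.0384
gripper_force: 3.1
```

Emit:
shift_gripper --ticks '{"dx": [0, 0, 0], "dy": [0, 0, 0], "dz": [0, 0, 0], "spin": [0, 0, 0], "finger_gap": [0.02, 0.02, 0.02]}'

```text
time: 13.13
tcp_pos: [0.5065, -0.4043, 0.0324]
tcp_rot: [-0.036, 0.999, -0.0, 0.001]
wrist_force: [-1.0, 8.4, 14.2]
finger_gap: 0.0341
gripper_force: 59.1
```

Emit:
shift_gripper --ticks '{"dx": [0, 0, 0, 0, 0], "dy": [0, 0, 0, 0, 0], "dz": [-0.02, -0.03, -0.04, -0.03, 0], "spin": [0, 0, 0, 0.05, 0.123], "finger_gap": [0.02, 0.02, 0.02, 0.02, 0.02]}'

```text
time: 13.55
tcp_pos: [0.5075, -0.4064, 0.1578]
tcp_rot: [0.051, 0.999, -0.004, 0.004]
wrist_force: [0.5, -1.2, -1.3]
finger_gap: 0.0341
gripper_force: 60.9
```

Emit:
shift_gripper --ticks '{"dx": [0, 0, 0, 0, 0], "dy": [0, 0, 0, 0, 0], "dz": [0, 0, 0, 0, 0], "spin": [0.123, 0.123, 0.123, 0.123, 0.123], "finger_gap": [0.02, 0.02, 0.02, 0.02, 0.02]}'

```text
time: 13.97
tcp_pos: [0.5058, -0.4048, 0.1514]
tcp_rot: [0.353, 0.936, -0.0, 0.001]
wrist_force: [0.4, -0.4, -2.5]
finger_gap: 0.0343
gripper_force: 60.9
```

Emit:
shift_gripper --ticks '{"dx": [0, 0, 0, 0, 0], "dy": [0, 0, 0, 0, 0], "dz": [0, 0, 0, 0, 0], "spin": [0.123, 0.123, 0.123, 0.123, 0.123], "finger_gap": [0.02, 0.02, 0.02, 0.02, 0.02]}'

```text
time: 14.38
tcp_pos: [0.5058, -0.4047, 0.1513]
tcp_rot: [0.62, 0.785, -0.0, 0.001]
wrist_force: [-0.5, 0.6, -1.3]
finger_gap: 0.0342
gripper_force: 60.9
```

Emit:
shift_gripper --ticks '{"dx": [0.02, 0.039, 0.039, 0.039, 0.039], "dy": [0.004, 0.0072, 0.0072, 0.0072, 0.0072], "dz": [0, 0, 0, 0, 0], "spin": [0, 0, 0, 0, 0], "finger_gap": [0.02, 0.02, 0.02, 0.02, 0.02]}'

```text
time: 14.8
tcp_pos: [0.4954, -0.2244, 0.1511]
tcp_rot: [0.618, 0.786, 0.0, 0.001]
wrist_force: [1.9, -0.6, -1.7]
finger_gap: 0.0338
gripper_force: 60.9
```

Emit:
shift_gripper --ticks '{"dx": [0.039, 0.039, 0.039, 0.039, 0.039], "dy": [0.0072, 0.0072, 0.0072, 0.0072, 0.0072], "dz": [0, 0, 0, 0, 0], "spin": [0, 0, 0, 0, 0], "finger_gap": [0.02, 0.02, 0.02, 0.02, 0.02]}'

```text
time: 15.22
tcp_pos: [0.4842, -0.0262, 0.1513]
tcp_rot: [0.618, 0.787, 0.001, 0.001]
wrist_force: [0.9, 1.0, -1.4]
finger_gap: 0.034
gripper_force: 60.9
```

Emit:
shift_gripper --ticks '{"dx": [0.039, 0.039, 0.039, 0.039, 0.021], "dy": [0.0072, 0.0072, 0.0072, 0.0072, 0.004], "dz": [0, 0, 0, 0, 0], "spin": [0, 0, 0, 0, 0], "finger_gap": [0.02, 0.02, 0.02, 0.02, 0.02]}'

```text
time: 15.63
tcp_pos: [0.4737, 0.1554, 0.1513]
tcp_rot: [0.617, 0.787, 0.001, 0.001]
wrist_force: [0.5, -0.6, -2.5]
finger_gap: 0.0343
gripper_force: 60.9
```

Emit:
shift_gripper --ticks '{"dx": [0, 0], "dy": [0, 0], "dz": [0, 0], "spin": [0, 0], "finger_gap": [0.02, 0.02]}'

```text
time: 15.8
tcp_pos: [0.4742, 0.1529, 0.1509]
tcp_rot: [0.616, 0.787, 0.001, 0.001]
wrist_force: [-0.4, 0.4, -2.7]
finger_gap: 0.0341
gripper_force: 60.9
```

```bash
python3 - <<'E'
from h import *
c=r.read_camera("wrist");s=r.read_camera("side")
np.savez("w6.npz",**c)
cv2.imwrite("pics/w6.png",np.hstack([cv2.resize(c["frame"],(480,360)),cv2.resize(crop(s["frame"],230,150,150,168,3),(320,360))])[:,:,::-1])
o=r.observe();M=R.from_quat(o["tcp_rot"]).as_matrix();print(o["tcp_pos"],np.arctan2(M[1,0],M[0,0]))
for x in (-.0375,0,.0375,.09,.135): print(x,proj(c,[.508-.236*x+.002,.0126+.972*x,.045]))
E
```

```text
[0.474297   0.1513971  0.15050592] 1.8105284401885104
-0.0375 [276.69715059 393.68971443]
0 [276.95153853 360.77987366]
0.0375 [277.22611309 325.25851726]
0.09 [277.64927501 270.51460394]
0.135 [278.05370625 218.1938553 ]
```

View pics/w6.png

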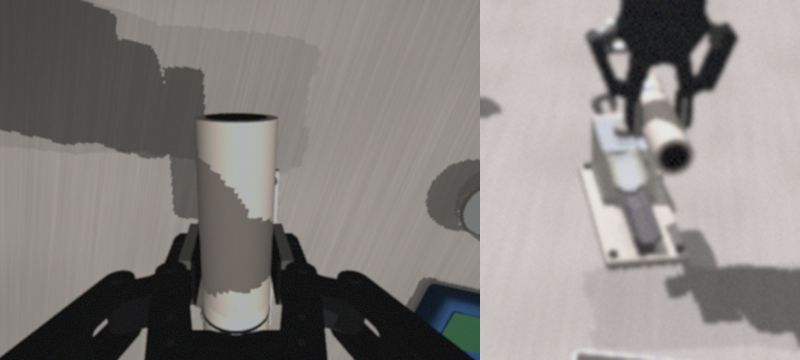

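The tube hangs straight in the fingers (columns 230–323 in the original frame), and its line is about 2 mm off the guide's. I'll shift and lower it.

Emit:
shift_gripper --ticks '{"dx": [0, 0, 0, 0, 0], "dy": [0.002, 0, 0, 0, 0], "dz": [0.02, 0.04, 0.03, 0.015, 0], "spin": [0, 0, 0, 0, 0], "finger_gap": [0.02, 0.02, 0.02, 0.02, 0.02]}'

```text
time: 16.32
tcp_pos: [0.4744, 0.1509, 0.0423]
tcp_rot: [0.618, 0.786, -0.002, -0.001]
wrist_force: [-0.8, -1.0, -1.5]
finger_gap: 0.0342
gripper_force: 60.8
```

Emit:
shift_gripper --ticks '{"dx": [0, 0, 0, 0], "dy": [0, 0, 0, 0], "dz": [0.005, 0.004, 0.002, 0], "spin": [0, 0, 0, 0], "finger_gap": [0.02, 0.02, 0.02, 0.02]}'

```text
time: 16.65
tcp_pos: [0.4764, 0.1522, 0.0343]
tcp_rot: [0.618, 0.787, 0.0, 0.0]
wrist_force: [0.2, 0.0, -1.3]
finger_gap: 0.034
gripper_force: 60.8
```

Emit:
shift_gripper --ticks '{"dx": [0, 0, 0, 0], "dy": [0, 0, 0, 0], "dz": [0.001, 0.001, 0.0005, 0], "spin": [0, 0, 0, 0], "finger_gap": [0.02, 0.02, 0.02, 0.02]}'

```text
time: 16.98
tcp_pos: [0.4769, 0.1526, 0.0322]
tcp_rot: [0.617, 0.787, 0.001, 0.001]
wrist_force: [0.5, 0.9, 8.9]
finger_gap: 0.0343
gripper_force: 62.2
```

```bash
python3 - <<'E'
from h import *
s=r.read_camera("side");S=r.read_camera("scene");w=r.read_camera("wrist")
cv2.imwrite("pics/w7.png",np.hstack([crop(s["frame"],260,180,90,90,4),crop(S["frame"],275,170,90,90,4)])[:,:,::-1])
E
```

```text
(no output)
```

View pics/w7.png

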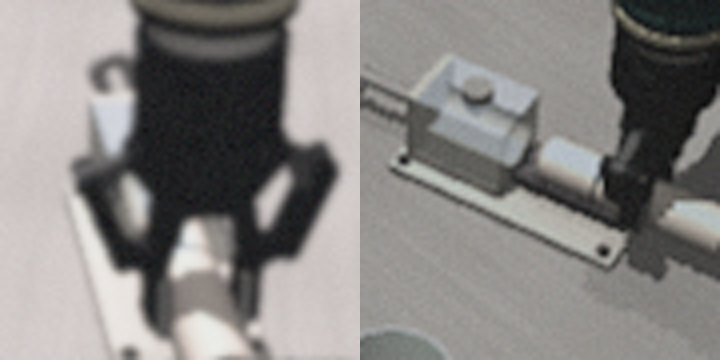

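The tube rests on the guide: 9 N upward, hardly any side force, and its nose just short of the mouth at (540,165) in the scene crop. I'll let it settle in the V, regrip and slide.

Emit:
shift_gripper --ticks '{"dx": [0, 0, 0, 0, 0], "dy": [0, 0, 0, 0, 0], "dz": [0, 0, 0, 0, 0], "spin": [0, 0, 0, 0, 0], "finger_gap": [0.06, 0.06, 0.06, 0.02, 0.02]}'

```text
time: 17.55
tcp_pos: [0.476, 0.1524, 0.0313]
tcp_rot: [0.617, 0.787, 0.0, 0.0]
wrist_force: [9.3, 5.3, 4.2]
finger_gap: 0.0368
gripper_force: 6.5
```

Emit:
shift_gripper --ticks '{"dx": [0, 0, 0, 0], "dy": [0, 0, 0, 0], "dz": [0, 0, 0, 0], "spin": [0, 0, 0, 0], "finger_gap": [0.02, 0.02, 0.02, 0.02]}'

```text
time: 17.88
tcp_pos: [0.4767, 0.1526, 0.0316]
tcp_rot: [0.617, 0.787, 0.001, 0.0]
wrist_force: [3.6, 4.3, 3.7]
finger_gap: 0.0343
gripper_force: 59.6
```

Emit:
shift_gripper --ticks '{"dx": [-0.008, -0.008, -0.006, -0.006, -0.004], "dy": [0, 0, 0, 0, 0], "dz": [0, 0, 0, 0, 0], "spin": [0, 0, 0, 0, 0], "finger_gap": [0.02, 0.02, 0.02, 0.02, 0.02]}'

```text
time: 18.3
tcp_pos: [0.4843, 0.1222, 0.0322]
tcp_rot: [0.617, 0.787, 0.002, -0.0]
wrist_force: [-0.9, 12.2, 10.2]
finger_gap: 0.0344
gripper_force: 64.8
```

Emit:
shift_gripper --ticks '{"dx": [-0.005, -0.005, 0], "dy": [0, 0, 0], "dz": [-0.0005, 0, 0], "spin": [0, 0, 0], "finger_gap": [0.02, 0.02, 0.02]}'

```text
time: 18.55
tcp_pos: [0.486, 0.1136, 0.032]
tcp_rot: [0.617, 0.787, 0.003, -0.002]
wrist_force: [1.9, 18.6, 5.5]
finger_gap: 0.0343
gripper_force: 64.5
```

Emit:
shift_gripper --ticks '{"dx": [-0.005, -0.005, 0], "dy": [0, 0, 0], "dz": [0, 0, 0], "spin": [0, 0, 0], "finger_gap": [0.02, 0.02, 0.02]}'

```text
time: 18.8
tcp_pos: [0.489, 0.1016, 0.0321]
tcp_rot: [0.617, 0.787, 0.001, 0.0]
wrist_force: [5.2, 0.9, 4.4]
finger_gap: 0.034
gripper_force: 64.0
```

```bash
python3 - <<'E'
from h import *
s=r.read_camera("side");S=r.read_camera("scene");w=r.read_camera("wrist");np.savez("w8.npz",**w)
cv2.imwrite("pics/w8.png",np.hstack([cv2.resize(w["frame"],(440,330)),cv2.resize(crop(S["frame"],275,170,90,90,4),(330,330))])[:,:,::-1])
E
```

```text
(no output)
```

View pics/w8.png

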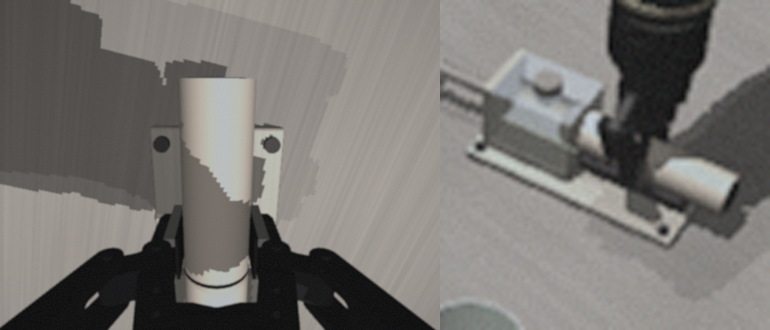

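In the wrist view the tail edge is now at about (276,99) and the mark arc at row 366 (original pixels), both farther up than before. The tube has slipped in the fingers, so I'll measure where it is.

```bash
cat > tail.py <<'E'
from h import *
def tail(c,show=False):
    g=cv2.cvtColor(c["frame"],cv2.COLOR_RGB2GRAY).astype(float)
    t=r.observe()["tcp_pos"];M=R.from_quat(r.observe()["tcp_rot"]).as_matrix()
    res=[]
    for col in range(262,292,3):
        d=np.diff(cv2.GaussianBlur(g,(3,3),0)[60:260,col]); i=int(np.argmax(d)); res.append(60+i+.5)
    row=np.median(res); X=plane(c,(277,row),.0625)
    u=np.array([-.236,.972]); n=np.array([.972,.236]); q=X[:2]-[.510,.013]
    return row,X,"cell x tail",q@u,"lat",q@n,"mark cell x",q@u-.1,"tool x of tail",(M.T@(X-t))[0]
if __name__=="__main__":
    for f in ("w6","w8"):
        try: print(f,tail(dict(np.load(f+".npz"))))
        except Exception as e: print(e)
E
python3 - <<'E'
from tail import *
print(tail(dict(np.load("w8.npz"))))
c=dict(np.load("w6.npz")); t=np.array([.4743,.1514,.1505])
g=cv2.cvtColor(c["frame"],cv2.COLOR_RGB2GRAY).astype(int);print(g[120:150,277].tolist())
c8=dict(np.load("w8.npz"));g=cv2.cvtColor(c8["frame"],cv2.COLOR_RGB2GRAY).astype(int);print(g[88:110,277].tolist());print(g[345:380,277].tolist());print(g[330:375,245].tolist())
X=plane(c,(277,137),.0625+.1185);print("w6 tail rel",(X[:2]-t[:2])@[-.236,.972])
E
```

```text
(np.float64(98.5), array([0.46997274, 0.17838364, 0.0625    ]), 'cell x tail', np.float64(0.17019933372945295), 'lat', np.float64(0.00012403965058950978), 'mark cell x', np.float64(0.07019933372945295), 'tool x of tail', np.float64(0.079061945581507))
[137, 139, 138, 138, 138, 139, 135, 136, 137, 139, 130, 106, 66, 29, 21, 18, 14, 12, 10, 20, 38, 66, 111, 150, 174, 179, 178, 179, 179, 177]
[84, 81, 83, 83, 82, 81, 83, 82, 78, 73, 98, 146, 180, 188, 189, 188, 187, 187, 189, 188, 188, 187]
[156, 179, 187, 187, 185, 185, 186, 186, 186, 186, 185, 184, 186, 185, 184, 187, 185, 165, 125, 69, 31, 52, 104, 156, 181, 186, 187, 183, 185, 185, 185, 183, 183, 185, 186]
[100, 99, 99, 97, 99, 99, 98, 99, 98, 98, 97, 97, 99, 99, 96, 97, 105, 121, 134, 141, 142, 143, 143, 138, 119, 86, 42, 30, 62, 100, 129, 144, 151, 154, 155, 154, 153, 153, 152, 153, 153, 154, 153, 153, 153]
w6 tail rel 0.06862723719747432
```

Emit:
shift_gripper --ticks '{"dx": [0, 0, 0, 0, 0], "dy": [0, 0, 0, 0, 0], "dz": [0, 0, 0, -0.02, -0.04], "spin": [0, 0, 0, 0, 0], "finger_gap": [0.07, 0.07, 0.07, 0.085, 0.085]}'

```text
time: 19.37
tcp_pos: [0.4854, 0.1017, 0.0891]
tcp_rot: [0.617, 0.787, -0.003, -0.003]
wrist_force: [0.3, -0.1, -0.9]
finger_gap: 0.0846
gripper_force: 0.0
```

Emit:
shift_gripper --ticks '{"dx": [0, 0, 0, 0, 0], "dy": [0, 0, 0, 0, 0], "dz": [-0.04, -0.04, -0.025, 0, 0], "spin": [0, 0, 0, 0, 0], "finger_gap": [0.085, 0.085, 0.085, 0.085, 0.085]}'

```text
time: 19.78
tcp_pos: [0.4886, 0.1019, 0.1975]
tcp_rot: [0.617, 0.787, 0.0, 0.001]
wrist_force: [-0.5, -0.0, -0.8]
finger_gap: 0.0854
gripper_force: 0.0
```

```bash
python3 - <<'E'
from tail import *
w=r.read_camera("wrist");np.savez("w9.npz",**w)
cv2.imwrite("pics/w9.png",crop(w["frame"],210,60,140,260,3)[:600,:,::-1] if 0 else cv2.resize(w["frame"][60:320,200:360],(369,600),interpolation=cv2.INTER_CUBIC)[:,:,::-1])
print(tail(w),r.observe()["tcp_pos"])
g=cv2.cvtColor(w["frame"],cv2.COLOR_RGB2GRAY).astype(int)
print(g[180:290,279].tolist())
E
```

```text
(np.float64(221.0), array([0.49504962, 0.08000512, 0.0625    ]), 'cell x tail', np.float64(0.06865726142426427), 'lat', np.float64(0.0012814384884369536), 'mark cell x', np.float64(-0.03134273857573573), 'tool x of tail', np.float64(-0.022952657760680634)) [0.4879191  0.10188352 0.19631446]
[113, 127, 147, 159, 162, 161, 159, 161, 160, 160, 162, 161, 160, 159, 160, 160, 160, 160, 161, 160, 162, 160, 160, 162, 161, 161, 160, 160, 161, 160, 161, 160, 161, 162, 161, 160, 160, 162, 160, 142, 103, 81, 120, 154, 162, 163, 160, 160, 160, 161, 161, 163, 161, 160, 163, 160, 161, 159, 162, 161, 160, 159, 163, 160, 160, 161, 162, 162, 160, 161, 160, 162, 157, 136, 109, 95, 93, 88, 81, 72, 74, 93, 119, 139, 144, 144, 143, 143, 142, 141, 142, 147, 155, 155, 154, 154, 156, 155, 154, 153, 155, 157, 155, 156, 153, 148, 136, 124, 112, 91]
```

View pics/w9.png

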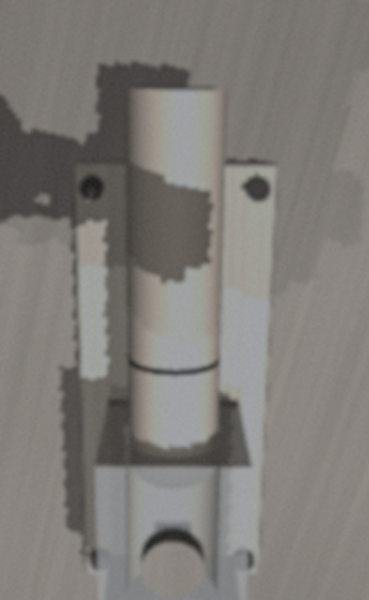

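```bash
python3 - <<'E'
from h import *
c=dict(np.load("w9.npz"));u=np.array([-.236,.972]);o=np.array([.510,.013])
f=lambda p,z:round(float((plane(c,p,z)[:2]-o)@u),4)
print("mark",f((277,221.2),.063),"tail",f((277,98.3),.063),"face top edge",f((279,261.3),.076),f((279,260.6),.076),"face at tube top",f((279,253.3),.0645))
print("mark edges",f((257,219),.045))
for z,y in((.063,0),(.045,.018)):print([proj(c,[o[0]+u[0]*x+.972*y,o[1]+u[1]*x+.236*y,z]).round(1).tolist() for x in(.0375,.0687)])
E
```

```text
mark 0.0687 tail 0.1693 face top edge 0.037 0.0377 face at tube top 0.039
mark edges 0.0641
[[275.4, 254.1], [275.5, 221.1]]
[[294.6, 245.7], [295.3, 214.3]]
```

The enlarged view shows the mark line at original row 221 and the block's top front edge at row 261. The mark is 31 mm short of the mouth, the nose is in the bore, and the tube is in line. I'll push the tail with shut fingers.

Emit:
shift_gripper --ticks '{"dx": [0.034, 0.034, 0.034, 0, 0], "dy": [0, 0, 0, 0, 0], "dz": [0, 0, 0, 0.04, 0.04], "spin": [0, 0, 0, 0, 0], "finger_gap": [0, 0, 0, 0, 0]}'

```text
time: 20.25
tcp_pos: [0.4637, 0.2026, 0.1155]
tcp_rot: [0.616, 0.788, 0.001, 0.0]
wrist_force: [1.0, 0.3, -1.4]
finger_gap: 0.0253
gripper_force: 0.0
```

Emit:
shift_gripper --ticks '{"dx": [0, 0, 0, 0], "dy": [0, 0, 0, 0], "dz": [0.04, 0.03, 0.01, 0], "spin": [0, 0, 0, 0], "finger_gap": [0, 0, 0, 0]}'

```text
time: 20.58
tcp_pos: [0.4609, 0.2001, 0.0329]
tcp_rot: [0.617, 0.787, -0.003, -0.002]
wrist_force: [-0.4, -0.2, -1.0]
finger_gap: 0.0
gripper_force: 0.0
```

Emit:
shift_gripper --ticks '{"dx": [-0.006, -0.006, -0.005, -0.005, 0], "dy": [0, 0, 0, 0, 0], "dz": [0, 0, 0, 0, 0], "spin": [0, 0, 0, 0, 0], "finger_gap": [0, 0, 0, 0, 0]}'

```text
time: 21.0
tcp_pos: [0.47, 0.1786, 0.0374]
tcp_rot: [0.618, 0.786, 0.0, 0.0]
wrist_force: [1.5, 0.7, -0.1]
finger_gap: -0.0004
gripper_force: 0.0
```

Emit:
shift_gripper --ticks '{"dx": [-0.004, -0.004, -0.003, 0], "dy": [0, 0, 0, 0], "dz": [0, 0, 0, 0], "spin": [0, 0, 0, 0], "finger_gap": [0, 0, 0, 0]}'

```text
time: 21.33
tcp_pos: [0.472, 0.1693, 0.0371]
tcp_rot: [0.617, 0.787, 0.001, -0.001]
wrist_force: [-2.7, 7.6, 4.4]
finger_gap: 0.0001
gripper_force: 3.6
```

Emit:
shift_gripper --ticks '{"dx": [-0.003, -0.003, -0.002, 0, 0], "dy": [0, 0, 0, 0, 0], "dz": [0, 0, 0, 0, 0], "spin": [0, 0, 0, 0, 0], "finger_gap": [0, 0, 0, 0, 0]}'

```text
time: 21.75
tcp_pos: [0.4738, 0.1617, 0.0371]
tcp_rot: [0.617, 0.787, 0.001, -0.001]
wrist_force: [-2.8, 8.2, 5.5]
finger_gap: -0.0003
gripper_force: 3.9
```

Emit:
shift_gripper --ticks '{"dx": [0.015, 0, 0, -0.02, -0.03], "dy": [0, 0, 0, 0, 0], "dz": [0, -0.04, -0.04, -0.04, -0.04], "spin": [0, 0, 0, 0, 0], "finger_gap": [0, 0, 0, 0.085, 0.085]}'

```text
time: 22.17
tcp_pos: [0.4803, 0.1336, 0.1899]
tcp_rot: [0.616, 0.787, 0.0, 0.0]
wrist_force: [2.1, -0.2, 1.6]
finger_gap: 0.0234
gripper_force: 0.0
```

Emit:
shift_gripper --ticks '{"dx": [-0.03, 0, 0, 0], "dy": [0, 0, 0, 0], "dz": [0, 0, 0, 0], "spin": [0, 0, 0, 0], "finger_gap": [0.085, 0.085, 0.085, 0.085]}'

```text
time: 22.5
tcp_pos: [0.4874, 0.1041, 0.187]
tcp_rot: [0.618, 0.786, -0.0, -0.0]
wrist_force: [0.4, 0.3, -0.0]
finger_gap: 0.0724
gripper_force: 0.0
```

```bash
python3 - <<'E'
from h import *
c=r.read_camera("wrist");np.savez("w10.npz",**c)
g=cv2.cvtColor(c["frame"],cv2.COLOR_RGB2GRAY).astype(int)
u=np.array([-.236,.972]);o=np.array([.510,.013]);t=r.observe()["tcp_pos"];print(t,(t[:2]-o)@u)
f=lambda p,z:(plane(c,p,z)[:2]-o)@u
a=proj(c,[*(o+u*.0375),.063]);b=proj(c,[*(o+u*.06),.063]);d=proj(c,[*(o+u*.137),.063]);print("mouth px",a,"+22mm",b,"tail px",d)
k=int(a[0]);r0=int(b[1]);print(r0,g[r0:int(a[1])+25,k].tolist());print(int(d[1])-30,g[int(d[1])-30:int(d[1])+30,k].tolist())
E
```

```text
[0.48723285 0.10450767 0.18684055] 0.0943185011402581
mouth px [276.55847002 262.1582461 ] +22mm [276.64070378 238.01915386] tail px [276.95503011 145.75105438]
238 [163, 164, 163, 163, 166, 164, 163, 163, 164, 163, 165, 164, 163, 164, 161, 165, 163, 165, 159, 131, 91, 90, 125, 133, 119, 104, 99, 95, 84, 74, 73, 76, 103, 127, 142, 146, 146, 145, 144, 144, 145, 147, 146, 146, 147, 145, 146, 146, 146]
115 [126, 126, 125, 126, 125, 124, 126, 120, 104, 81, 69, 70, 69, 67, 69, 70, 71, 69, 64, 56, 45, 28, 15, 33, 77, 123, 142, 127, 104, 99, 100, 97, 98, 100, 100, 99, 100, 100, 100, 99, 98, 98, 99, 99, 101, 100, 100, 99, 99, 99, 100, 99, 100, 99, 101, 100, 100, 99, 99, 99]
```

```bash
python3 - <<'E'
from h import *
c=dict(np.load("w10.npz"));u=np.array([-.236,.972]);o=np.array([.510,.013])
f=lambda p,z:round(float((plane(c,p,z)[:2]-o)@u),4)
print("mark",f((276.6,258.6),.063),"tail",f((277,139),.063),"edge",f((276.6,269.8),.076))
cv2.imwrite("pics/w10.png",cv2.resize(c["frame"][230:290,230:330],None,fx=7,fy=7,interpolation=cv2.INTER_CUBIC)[:,:,::-1])
E
```

```text
mark 0.0409 tail 0.1422 edge 0.0371
```

View pics/w10.png

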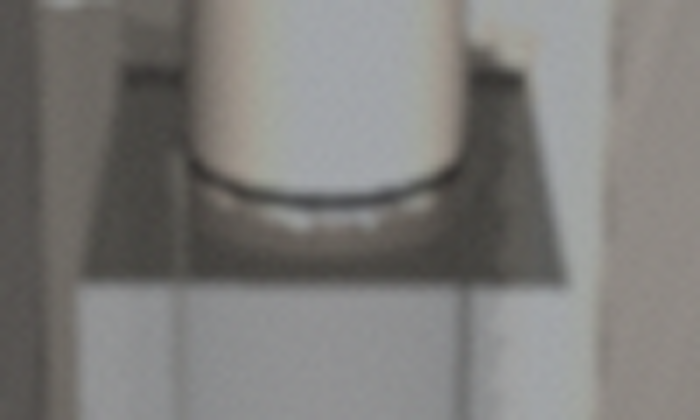

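The mark is now about 3.7 mm outside the mouth: mark at cell x 40.9 mm against a face edge at 37.1–37.5 mm. I'll retrace the push and go 3.7 mm farther, checking from now on by numbers only, because I've used up the picture allowance.

Emit:
shift_gripper --ticks '{"dx": [0.035, 0.035, 0.015, 0, 0], "dy": [0, 0, 0, 0, 0], "dz": [0, 0, 0, 0.04, 0.04], "spin": [0, 0, 0, 0, 0], "finger_gap": [0, 0, 0, 0, 0]}'

```text
time: 22.97
tcp_pos: [0.4679, 0.1889, 0.1073]
tcp_rot: [0.616, 0.788, 0.001, 0.001]
wrist_force: [1.5, 0.1, -1.3]
finger_gap: 0.0216
gripper_force: 0.0
```

Emit:
shift_gripper --ticks '{"dx": [0, 0, 0, -0.008, -0.007], "dy": [0, 0, 0, 0, 0], "dz": [0.04, 0.04, 0, 0, 0], "spin": [0, 0, 0, 0, 0], "finger_gap": [0, 0, 0, 0, 0]}'

```text
time: 23.38
tcp_pos: [0.4718, 0.1722, 0.029]
tcp_rot: [0.617, 0.787, 0.0, 0.0]
wrist_force: [0.6, 0.8, -0.3]
finger_gap: 0.0004
gripper_force: 0.0
```

Emit:
shift_gripper --ticks '{"dx": [-0.003, -0.002, -0.0017, -0.002, 0], "dy": [0, 0, 0, 0, 0], "dz": [0, 0, 0, 0, 0], "spin": [0, 0, 0, 0, 0], "finger_gap": [0, 0, 0, 0, 0]}'

```text
time: 23.8
tcp_pos: [0.4735, 0.1634, 0.0279]
tcp_rot: [0.618, 0.787, 0.0, 0.0]
wrist_force: [0.0, 0.4, 0.6]
finger_gap: 0.0001
gripper_force: 0.0
```

Emit:
shift_gripper --ticks '{"dx": [0, 0], "dy": [0, 0], "dz": [0, 0], "spin": [0, 0], "finger_gap": [0, 0]}'

```text
time: 23.97
tcp_pos: [0.4732, 0.1638, 0.0275]
tcp_rot: [0.617, 0.787, 0.0, 0.0]
wrist_force: [0.3, 0.3, 0.7]
finger_gap: 0.0
gripper_force: 0.0
```

Emit:
shift_gripper --ticks '{"dx": [0, 0, -0.002, 0], "dy": [0, 0, 0, 0], "dz": [-0.0095, 0, 0, 0], "spin": [0, 0, 0, 0], "finger_gap": [0, 0, 0, 0]}'

```text
time: 24.3
tcp_pos: [0.4737, 0.1617, 0.0367]
tcp_rot: [0.617, 0.787, 0.0, -0.0]
wrist_force: [0.1, 1.0, 0.9]
finger_gap: -0.0001
gripper_force: 0.1
```

Emit:
shift_gripper --ticks '{"dx": [-0.0015, -0.0015, -0.001, 0, 0], "dy": [0, 0, 0, 0, 0], "dz": [0, 0, 0, 0, 0], "spin": [0, 0, 0, 0, 0], "finger_gap": [0, 0, 0, 0, 0]}'

```text
time: 24.72
tcp_pos: [0.4742, 0.1586, 0.0366]
tcp_rot: [0.617, 0.787, 0.001, -0.001]
wrist_force: [-2.3, 7.8, 1.8]
finger_gap: 0.0001
gripper_force: 3.9
```

```bash
python3 -c "
from h import *
t=r.observe()['tcp_pos'];print((t[:2]-[.51,.013])@[-.236,.972])"
```

```text
0.149991943394703
```

Emit:
shift_gripper --ticks '{"dx": [-0.0006, 0, 0], "dy": [0, 0, 0], "dz": [0, 0, 0], "spin": [0, 0, 0], "finger_gap": [0, 0, 0]}'

```text
time: 24.97
tcp_pos: [0.4743, 0.1581, 0.0366]
tcp_rot: [0.617, 0.787, 0.001, -0.001]
wrist_force: [-2.6, 8.3, 1.8]
finger_gap: -0.0004
gripper_force: 4.2
```

Emit:
shift_gripper --ticks '{"dx": [0.02, 0, 0, 0, 0], "dy": [0, 0, 0, 0, 0], "dz": [0, -0.04, -0.04, -0.04, -0.03], "spin": [0, 0, 0, 0, 0], "finger_gap": [0, 0, 0, 0.085, 0.085]}'

```text
time: 25.38
tcp_pos: [0.4701, 0.1768, 0.1896]
tcp_rot: [0.617, 0.787, 0.001, 0.001]
wrist_force: [1.1, -0.6, 0.2]
finger_gap: 0.0232
gripper_force: 0.0
```

Emit:
shift_gripper --ticks '{"dx": [-0.04, -0.04, 0, 0, 0], "dy": [0, 0, 0, 0, 0], "dz": [0, 0, 0, 0, 0], "spin": [0, 0, 0, 0, 0], "finger_gap": [0.085, 0.085, 0.085, 0.085, 0.085]}'

```text
time: 25.8
tcp_pos: [0.4888, 0.099, 0.1865]
tcp_rot: [0.618, 0.786, -0.0, -0.0]
wrist_force: [-0.8, 0.2, 0.3]
finger_gap: 0.0834
gripper_force: 0.0
```

```bash
python3 - <<'E'
from h import *
c=r.read_camera("wrist");np.savez("w11.npz",**c)
g=cv2.cvtColor(c["frame"],cv2.COLOR_RGB2GRAY).astype(int)
u=np.array([-.236,.972]);o=np.array([.510,.013]);f=lambda p,z:round(float((plane(c,p,z)[:2]-o)@u),4)
a=proj(c,[*(o+u*.0375),.063]);d=proj(c,[*(o+u*.137),.063]);k=int(a[0]);print(a,d,r.observe()["tcp_pos"])
R0=int(a[1])-15;print(R0);[print(k+j,g[R0:R0+32,k+j].tolist()) for j in(-10,0,10)];D=int(d[1])-15;print(D,g[D:D+30,k].tolist())
for row in range(R0,R0+32,4):print(row,f((k,row),.063),f((k,row),.076))
for row in range(D,D+30,4):print(row,f((k,row),.063))
E
```

```text
[276.41176966 256.75739775] [276.75596605 138.75936437] [0.48871634 0.09946083 0.1865484 ]
241
266 [158, 156, 157, 155, 156, 157, 157, 157, 157, 157, 157, 158, 151, 128, 88, 52, 69, 84, 86, 77, 74, 70, 72, 89, 117, 139, 144, 142, 142, 142, 141, 143]
276 [163, 161, 162, 162, 164, 162, 162, 160, 162, 162, 163, 162, 163, 159, 136, 92, 53, 71, 90, 91, 81, 72, 72, 88, 118, 139, 145, 144, 142, 144, 143, 143]
286 [160, 160, 162, 162, 161, 162, 163, 162, 161, 162, 162, 163, 157, 130, 80, 51, 66, 84, 84, 76, 73, 72, 72, 86, 115, 136, 143, 142, 142, 144, 142, 141]
123 [74, 69, 68, 69, 64, 69, 79, 88, 86, 79, 61, 31, 20, 50, 100, 138, 155, 151, 142, 133, 122, 103, 99, 99, 99, 98, 99, 98, 100, 98]
241 0.0521 0.0578
245 0.0485 0.0543
249 0.0448 0.0508
253 0.041 0.0472
257 0.0373 0.0437
261 0.0335 0.0401
265 0.0297 0.0364
269 0.0258 0.0328
123 0.1488
127 0.1458
131 0.1429
135 0.1399
139 0.1369
143 0.1339
147 0.1308
151 0.1277
```

The mark is at cell x 37.2 mm and the face edge at 36.7–37.5 mm, so it is level within about 1 mm. The tube is in line and the gripper is clear, so I'm handing in.

```bash
python3 -c "
from station import r
print(r.sign_off())"
```

```text
the job is handed in; nothing more can be done
None
```

The plug is in the tray and the tube is in the bore with its line level with the mouth to about 1 mm by wrist-camera measurement; I handed it in at about 26 s with no verdict shown, and I viewed 13 pictures, over the limit of 10.

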